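# Lid the canisters and scan them in

### The job

Set each lid that is on the bench onto the canister of its own size so that it sits seated and level. When all are on, take the hand scanner and read the barcode label on each lid, from the largest lid to the smallest, holding the scanner steadily aimed at each label for a good second. Then lay the scanner flat in the wide compartment of the wooden tray, and leave the mug, the bottle and the brush alone and the canisters standing.

Things in the scene. Friction and masses are not known exactly. Their poses are not given: they have to be found in the camera images.
- jar_large: The large open canister of bare brown clay, loose, 116 mm across and 90 mm tall, mouth 104 mm wide (wall 6 mm). Origin: centre of its underside, z up.
- jar_medium: The medium open canister of bare brown clay, loose, 98 mm across and 80 mm tall, mouth 86 mm wide (wall 6 mm). Origin: centre of its underside, z up.
- jar_small: The small open canister of bare brown clay, loose, 80 mm across and 70 mm tall, mouth 68 mm wide (wall 6 mm). Origin: centre of its underside, z up.
- lid_large: Clay lid of the large canister, loose, right way up, may be absent: disc 116 mm across, 8 mm thick, plug 96 mm across and 8 mm deep below, bar grip on top 18 mm (x) by 42 mm (y) by 28 mm tall. Origin: centre of the plug's underside, z up; disc top at z 16 mm, grip top at 44. Seated, the disc rests on the rim and the origin is 82 mm above the canister's.
- lid_medium: Clay lid of the medium canister, loose, right way up, may be absent: disc 98 mm across, 8 mm thick, plug 78 mm across and 8 mm deep below, bar grip on top 18 mm (x) by 42 mm (y) by 28 mm tall. Origin: centre of the plug's underside, z up; disc top at z 16 mm, grip top at 44. Seated, the disc rests on the rim and the origin is 72 mm above the canister's.
- lid_small: Clay lid of the small canister, loose, right way up, may be absent: disc 80 mm across, 8 mm thick, plug 60 mm across and 8 mm deep below, bar grip on top 18 mm (x) by 42 mm (y) by 28 mm tall. Origin: centre of the plug's underside, z up; disc top at z 16 mm, grip top at 44. Seated, the disc rests on the rim and the origin is 62 mm above the canister's.
- label_large (a point): Centre of the white barcode label (18 mm along the lid's x, 32 mm along y) stuck flat on the top of the large lid, 38 mm from the lid's centre along the lid's +x. The bars are set side by side along y. Axes as the lid's.
- label_medium (a point): Centre of the white barcode label (18 mm along the lid's x, 32 mm along y) stuck flat on the top of the medium lid, 32 mm from the lid's centre along the lid's +x. The bars are set side by side along y. Axes as the lid's.
- label_small (a point): Centre of the white barcode label (18 mm along the lid's x, 32 mm along y) stuck flat on the top of the small lid, 25 mm from the lid's centre along the lid's +x. The bars are set side by side along y. Axes as the lid's.
- scanner: Hand-held barcode scanner, loose, 190 g, on its flat base: straight black handle x -78 to 34 mm, 30 mm wide (y), 38 mm tall; grey head 54 mm wide at the +x end, up to x 75 and z 72 mm, tilted 45 degrees nose down. Origin: underside, midway along; x towards the head, z up. Balanced when gripped across the handle at x -15 mm.
- beam (a point): Scanner's dark red window, at (63, 0, 24) mm in its frame. z: reading direction, 45 degrees down and ahead (+x) with the scanner level; y: scan line (scanner's y). It reads a label by itself when the label's centre is within 15 mm of this z axis, 60 to 140 mm out (100 best), scan line along the label's y (either way, within 0.3 rad), kept so for 1 s.
- tray: Open wooden tray fixed to the bench, 200 mm (x) by 139 mm (y), walls 20 mm tall and 5 mm thick, floor 5 mm thick, with a wide empty compartment on its -y side and a narrow one on its +y side that holds two trimming tools (part of the tray). Origin: centre of the underside.
- slot (a point): Centre of the floor of the wide compartment, which is 190 mm (x) by 84 mm (y) inside, walls 15 mm above this floor. Axes as the tray's.
- mug: Bystander: white mug, 80 mm across, 85 mm tall. Origin: centre of its underside.
- bottle: Bystander: white bottle with yellow cap, 64 mm across, 180 mm tall. Origin: centre of its underside.
- brush: Bystander: brush lying on the bench. Origin: underside, about the middle.
Mind the look-alikes: they are no part of the job. What is shaped like the lid_medium but green or pink is not meant.

How it is judged:
By the outcome, as a careful person would: the job done as asked, in the order asked, and still so for the second after the job is handed in, with the robot touching nothing.
Of lid_large, lid_medium, lid_small only 2 to 3 are there at a start; the rules pass over those that are not, and their reading is None.
At some moment in a run one of lid_large, lid_medium, lid_small, jar_large, jar_medium, jar_small, scanner may be knocked a few centimetres aside while the robot is not near it.
It also fails if it takes over 210 s, if anything falls off the work surface, if the arm or the gripper's body presses on something with over 40 N, if the wrist force passes 120 N, or if a joint passes its speed limit or range.

### The arm

A 6-joint arm with a two-finger parallel gripper is mounted at the origin on the work surface. World frame = base frame: x ahead of the robot, y to its left, z up, the work surface at z = 0. Lengths are in mm, angles in rad, forces in N, time in s.
With the tool pointing down it reaches from about 350 to 875 mm from the base axis. Payload 4.2 kg.
Tool frame: the origin (TCP) lies on the centre line of the jaws, within the pads' length; the fingertips stand 14 mm ahead of it and the grasp point (between the pads) lies 5 mm behind it; z points along the fingers, y is the line along which they close (so a half turn about z gives the same grasp; the last joint's range is limited). The gripper opens to 85 mm and grips with 20 to 120 N. Pads are 22 mm wide; open, the fingers measure 114 mm over their backs; the gripper's body (76 mm by 85 mm) begins 54 mm behind the grasp point. The pads swing forward as they close: fully open they stand 13 mm farther back than shut.
Start: joints at [-0.917, 0.385, 0.008, 0, -1.194, -0.259], TCP at [240.403, -576.893, 245.312] pointing down, gripper open.
Joint ranges: [-3.14, 3.14], [-1.21, 2.06], [-1.07, 1.41], [-3.16, 2.05], [-2.99, -0.16], [-3.1, 3.1]. Speed limits (rad/s): [2.79, 2.79, 3.14, 3.14, 3.14, 3.14].

### API

Orientations are given as a unit quaternion [x, y, z, w].
In Python, from bench import arm, optics gives the robot as it stands. The module is installed in compiled form; this text tells all that it offers.
- The arm moves only by the tool step_arm, never from a script. Its argument "moves" is a list of rows, each a list of 3 entries, a list of its own where there are three numbers: the shift along the tool's x, y, z in units of 60 mm (1.0 is 60 mm), then the turn about the tool's z in units of 6 degrees (1.0 is 6 degrees), then the opening, from 0 (shut) to 1 (fully open). In form: [[[dx, dy, dz], roll, fingers], ...]. A call has 1 to 12 rows; each row shifts and turns the commanded pose from where the row before left it, along the tool's axes as they then stand; what a row does not reach is not made up. A row lasts 1/8 s, in which the tool goes at most 62.5 mm and 10.7 degrees, less where a joint would pass 70% of its speed; a pose out of reach is approached as far as the arm can. A call is refused whole if a number of a shift passes 1 or a number of a turn 1, either way. A call with a gripper value outside its range is refused whole. The fingers move at their own pace and stop on an object; the grip force is fixed at half the most. Time passes only in rows, so rows that do not move let the fingers close. It gives the time, the measured TCP pose, the force, the opening and the grip force at its end, in the units of the state.
- arm.sense(): the state, without advancing time (a new reading comes with each control period).
- optics.read_camera(name): name is "scene" or "top"; returns the picture (400x640x3 uint8, red, green, blue); there is no depth.
- optics.get_calibration(name): a dict with "K" (3x3 intrinsics, pixels), "dist" ([k1, k2, p1, p2, k3] as OpenCV has them; the pictures are not rectified), "extrinsics" (4x4, takes a point from world to camera coordinates). Camera axes: x right, y down, z forward; pixel columns grow to the right and rows downward; lengths in mm; the calibration is good to about 2 mm. A picture is of the moment at which its call begins. get_calibration takes no time and is no camera call.
- arm.sign_off(): hands the job in; it is judged then, once.
The state is a dict: "time_s": time; "joints": joint angles; "qd": joint speeds; "effort": joint torques, N m; "tool_pos": TCP position; "tcp_rot": TCP orientation; "contact_force": force on the tool from outside, world axes, zero at the start; "wrist_torque": the same for the moment, N m; "grip_width": finger opening in mm; "grasp_force": force on a finger pad.
Only numpy, scipy, OpenCV 4.12 (cv2) and the standard library are available. Lean on these libraries where they do the work, as an engineer would, in place of code of your own. Each camera call takes 0.05 s, during which the arm holds its last target. There are 200 camera calls.

## Working session

There is one attempt and no reset: what is moved stays moved. The work goes in short steps, Python scripts to look and compute and a tool call to move; the robot and the scene stay as the last step left them, time stands still between calls to the robot, and variables do not carry over. Pictures are saved under pics/ and viewed, at most 14 in all, crops included, and the job is handed in when it is done.

Besides the shell and the picture viewer there is one more tool, called after "Request:" as a command line: name --argument value ..., lists and objects as JSON in quotes. step_arm: Moves the arm, as the interface text tells. Its arguments: {"type":"object","properties":{"moves":{"type":"array"}},"required":["moves"]}

```bash
mkdir -p pics
cat > h.py <<'E'
import numpy as np, cv2
from bench import arm, optics
def cal(n):
    c=optics.get_calibration(n); return np.array(c["K"],float),np.array(c["dist"],float),np.array(c["extrinsics"],float)
def ray(n,uv):
    K,d,E=cal(n); p=cv2.undistortPoints(np.array(uv,float).reshape(-1,1,2),K,d).reshape(-1,2)
    D=np.c_[p,np.ones(len(p))]@E[:3,:3]; o=-E[:3,:3].T@E[:3,3]; return o,D
def onz(n,uv,z):
    o,D=ray(n,uv); return o+D*((z-o[2])/D[:,2])[:,None]
def proj(n,P):
    K,d,E=cal(n); return cv2.projectPoints(np.array(P,float).reshape(-1,1,3),cv2.Rodrigues(E[:3,:3])[0],E[:3,3],K,d)[0].reshape(-1,2)
def snap(n,f=None):
    im=optics.read_camera(n)
    if f: cv2.imwrite(f,im[...,::-1])
    return im
E
python3 - <<'E'
from h import *
for n in("top","scene"):
    snap(n,f"pics/{n}0.png"); o,_=ray(n,[[320,200]]); print(n,o.round(),onz(n,[[0,0],[639,0],[639,399],[0,399],[320,200]],0).round()[:,:2].tolist())
print(arm.sense())
E
```

```text
top [4.600e+02 1.000e+00 1.096e+03] [[1187.0, 942.0], [1178.0, -976.0], [28.0, -869.0], [48.0, 858.0], [579.0, -7.0]]
scene [1443. -391.  760.] [[-3792.0, -1520.0], [-999.0, 3525.0], [1305.0, 289.0], [814.0, -808.0], [483.0, -3.0]]
{'time_s': 0.1, 'joints': array([-9.17440763e-01,  3.85463778e-01,  6.73985090e-03, -4.35342258e-04,
       -1.19400985e+00, -2.58588695e-01]), 'qd': array([-0.00053768, -0.00311075,  0.00264505,  0.00164832,  0.00223927,
        0.00109505]), 'effort': array([-4.44693005e-04, -3.93321419e+01,  1.88928187e+01,  4.19797406e+00,
       -2.61732894e-03, -3.68970859e-06]), 'tool_pos': array([ 240.18263446, -576.45692274,  244.33162889]), 'tcp_rot': array([-1.96025423e-01,  9.80598314e-01,  9.58844324e-04, -2.44910499e-04]), 'contact_force': array([ 0.61550739, -0.08003361,  0.16493554]), 'wrist_torque': array([ 0.00377102, -0.07097479,  0.01721829]), 'grasp_force': 0.0, 'grip_width': 85.80971254749399}
```

View pics/top0.png

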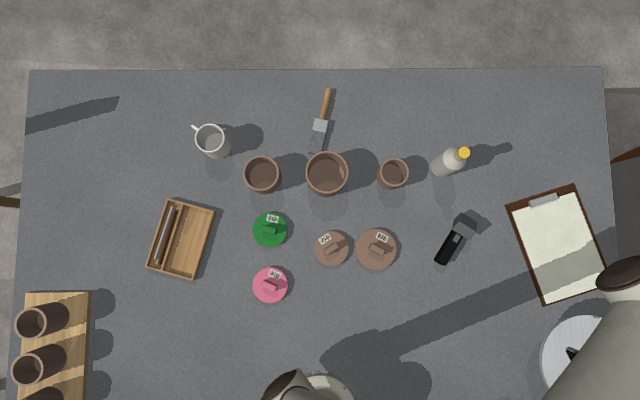

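View pics/scene0.png

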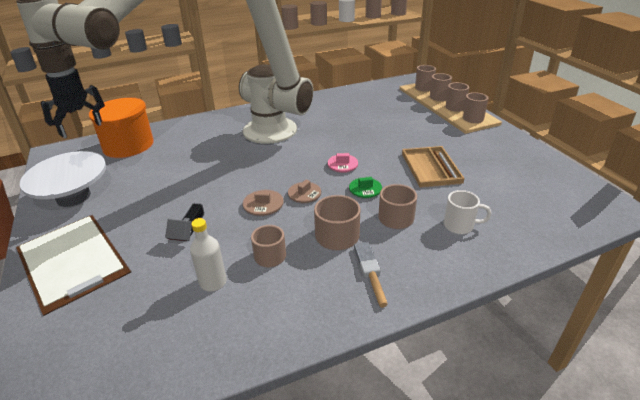

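Top view: brown discs at (331,248) and (376,249), with green (270,229) and pink (270,285) look-alikes. Canisters are at (262,174), (327,173) and (393,173), the scanner at (452,240) and the tray at (180,240). Next I measure sizes and crop in on the lids.

```bash
cat >> h.py <<'E'
def blob(mask,minA=80):
    cs=cv2.findContours(mask.astype(np.uint8),cv2.RETR_EXTERNAL,cv2.CHAIN_APPROX_NONE)[0]
    return [c for c in cs if cv2.contourArea(c)>minA]
def circ(n,c,z):
    h=cv2.convexHull(c).reshape(-1,2); P=onz(n,h,z)[:,:2].astype(np.float32)
    A=np.c_[2*P,np.ones(len(P))]; s=np.linalg.lstsq(A,(P**2).sum(1),rcond=None)[0]
    r=np.sqrt(s[2]+s[0]**2+s[1]**2); return s[:2],2*r,np.std(np.hypot(*(P-s[:2]).T)-r)
def brown(im):
    hsv=cv2.cvtColor(im,cv2.COLOR_RGB2HSV); H,S,V=[hsv[...,i].astype(int) for i in range(3)]
    return ((H<14)|(H>170))&(S>45)&(V>40)
E
python3 - <<'E'
from h import *
im=snap("top")
m=brown(im); m[:,:190]=0; m[:,480:]=0; m[:130]=0; m[320:]=0
m=cv2.morphologyEx(m.astype(np.uint8),cv2.MORPH_OPEN,np.ones((3,3)))
for c in blob(m):
    x,y,w,h=cv2.boundingRect(c); print((x,y,w,h),[ (z,)+tuple(np.round(np.r_[circ("top",c,z)[0],circ("top",c,z)[1:]],1)) for z in (16,70,80,90)])
a=cv2.resize(im[210:310,240:410],None,fx=4,fy=4,interpolation=cv2.INTER_CUBIC)
b=cv2.resize(im[195:285,400:500],None,fx=2.2,fy=2.2,interpolation=cv2.INTER_CUBIC)
o=np.zeros((600,680,3),np.uint8);o[:400]=a;o[400:400+198,:220]=b
b=cv2.resize(im[190:285,140:240],None,fx=2.1,fy=2.1,interpolation=cv2.INTER_CUBIC);o[400:400+b.shape[0],230:230+b.shape[1]]=b[:200]
mm=cv2.resize(m[140:340,190:480]*255,(240,165));o[400:565,440:680]=mm[...,None]
cv2.imwrite("pics/crop1.png",o[...,::-1])
E
```

```text
(252, 267, 36, 36) [(16, np.float64(342.6), np.float64(135.1), np.float64(98.8), np.float64(0.4)), (70, np.float64(348.5), np.float64(128.4), np.float64(93.8), np.float64(0.3)), (80, np.float64(349.6), np.float64(127.1), np.float64(92.9), np.float64(0.3)), (90, np.float64(350.7), np.float64(125.9), np.float64(92.0), np.float64(0.3))]
(314, 231, 35, 35) [(16, np.float64(441.9), np.float64(-36.3), np.float64(95.7), np.float64(0.5)), (70, np.float64(442.9), np.float64(-34.4), np.float64(90.9), np.float64(0.5)), (80, np.float64(443.0), np.float64(-34.1), np.float64(90.0), np.float64(0.5)), (90, np.float64(443.2), np.float64(-33.7), np.float64(89.2), np.float64(0.5))]
(355, 229, 41, 41) [(16, np.float64(438.8), np.float64(-161.3), np.float64(114.7), np.float64(0.4)), (70, np.float64(439.8), np.float64(-153.2), np.float64(108.9), np.float64(0.4)), (80, np.float64(440.0), np.float64(-151.7), np.float64(107.9), np.float64(0.4)), (90, np.float64(440.2), np.float64(-150.2), np.float64(106.8), np.float64(0.4))]
(377, 158, 32, 31) [(16, np.float64(652.8), np.float64(-215.0), np.float64(90.7), np
[... 235 characters left out ...]
), np.float64(2.5))]
(243, 155, 38, 39) [(16, np.float64(653.6), np.float64(158.6), np.float64(107.9), np.float64(2.4)), (70, np.float64(644.0), np.float64(150.7), np.float64(102.5), np.float64(2.3)), (80, np.float64(642.2), np.float64(149.3), np.float64(101.5), np.float64(2.3)), (90, np.float64(640.4), np.float64(147.8), np.float64(100.5), np.float64(2.2))]
(305, 151, 44, 45) [(16, np.float64(655.8), np.float64(-25.7), np.float64(127.2), np.float64(1.7)), (70, np.float64(646.0), np.float64(-24.3), np.float64(120.8), np.float64(1.6)), (80, np.float64(644.2), np.float64(-24.1), np.float64(119.7), np.float64(1.6)), (90, np.float64(642.4), np.float64(-23.8), np.float64(118.5), np.float64(1.6))]
```

View pics/crop1.png

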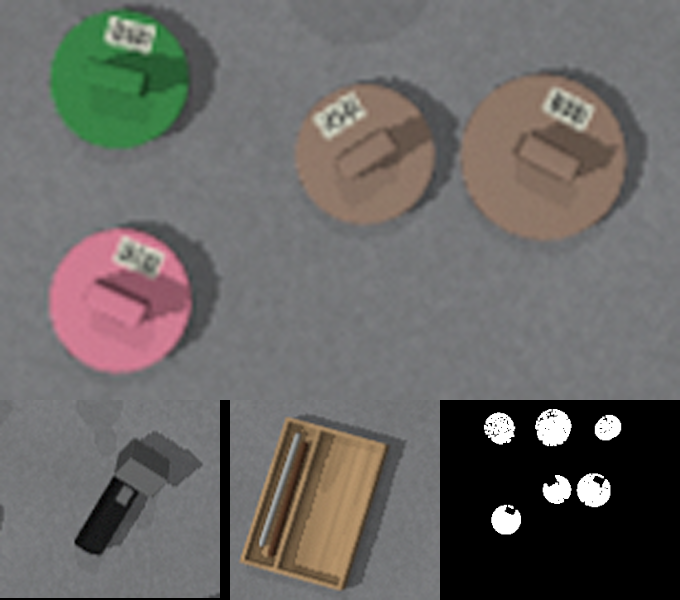

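Two brown lids are present: 95.7 mm across at (331,248), which is lid_medium, and 114.7 mm at (376,249), which is lid_large. The green and pink discs are the look-alikes and lid_small is absent. Next I measure yaws, canister rims, scanner and tray.

```bash
cat >> h.py <<'E'
from scipy.optimize import least_squares
LID=dict(lid_large=116,lid_medium=98)
def lids(im,near=dict(lid_large=(439,-161),lid_medium=(442,-36)),z=16):
    m=brown(im); m=cv2.morphologyEx(m.astype(np.uint8),cv2.MORPH_OPEN,np.ones((3,3))); r={}
    hsv=cv2.cvtColor(im,cv2.COLOR_RGB2HSV)
    v,u=np.mgrid[:400,:640]; W=onz("top",np.c_[u.ravel(),v.ravel()],z)[:,:2].reshape(400,640,2)
    for n,c0 in near.items():
        b=min(blob(m),key=lambda c:np.hypot(*(circ("top",c,z)[0]-c0)))
        c,d,s=circ("top",b,z)
        L=(hsv[...,2]>150)&(hsv[...,1]<60)&(np.hypot(*(W-c).transpose(2,0,1))<LID[n]/2)
        p=W[L]; l=p.mean(0) if len(p) else c
        r[n]=(c,d,s,l,np.degrees(np.arctan2(*(l-c)[::-1])),np.hypot(*(l-c)),len(p))
    return r
def jars(im,near=dict(jar_large=(642,-24),jar_medium=(642,149),jar_small=(643,-204))):
    D=dict(jar_large=(58,90),jar_medium=(49,80),jar_small=(40,70)); r={}
    m=brown(im); m=cv2.morphologyEx(m.astype(np.uint8),cv2.MORPH_OPEN,np.ones((3,3)))
    for n,c0 in near.items():
        R,z=D[n]; b=min(blob(m),key=lambda c:np.hypot(*(circ("top",c,z)[0]-c0)))
        P=onz("top",cv2.convexHull(b).reshape(-1,2),z)[:,:2]; c=P.mean(0)
        for _ in range(4):
            q=c-[460,0]; q/=np.hypot(*q); F=P[(P-c)@q>0.1*R]
            s=least_squares(lambda c:np.hypot(*(F-c).T)-R,c); c=s.x
        r[n]=(c,np.abs(s.fun).max())
    return r
def scanner(im):
    hsv=cv2.cvtColor(im,cv2.COLOR_RGB2HSV); m=(hsv[...,2]<45); w=np.zeros_like(m); w[190:310,405:520]=1
    b=max(blob((m&w),30),key=cv2.contourArea)
    return b
E
python3 - <<'E'
from h import *
im=snap("top")
for f in (lids,jars):
    for k,v in f(im).items(): print(k,[np.round(x,1).tolist() for x in v])
b=scanner(im); r=cv2.minAreaRect(b); P=onz("top",cv2.boxPoints(r),38)[:,:2]; print("scan",r,P.round().tolist(),P.mean(0).round())
hsv=cv2.cvtColor(im,cv2.COLOR_RGB2HSV); m=((hsv[...,0]>8)&(hsv[...,0]<25)&(hsv[...,1]>90)); w=np.zeros_like(m); w[185:290,135:225]=1
b=max(blob(m&w),key=cv2.contourArea); P=onz("top",cv2.boxPoints(cv2.minAreaRect(b)),20)[:,:2]; print("tray",P.round().tolist(),P.mean(0).round(),[np.hypot(*(P[i]-P[i-1])).round() for i in range(4)])
s=arm.sense(); print(s["time_s"])
E
```

```text
lid_large [[438.6, -161.3], 114.4, 0.5, [473.1, -178.2], -26.1, 38.3, 57]
lid_medium [[442.0, -36.3], 95.7, 0.5, [468.9, -17.7], 34.7, 32.7, 79]
jar_large [[644.9, -24.6], 1.2]
jar_medium [[645.1, 150.3], 2.3]
jar_small [[647.0, -208.0], 1.2]
scan ((447.8529052734375, 247.91175842285156), (13.376888275146484, 34.98571014404297), 30.963754653930664) [[409.0, -315.0], [490.0, -368.0], [471.0, -399.0], [390.0, -346.0]] [ 440. -357.]
tray [[397.0, 480.0], [591.0, 427.0], [547.0, 289.0], [355.0, 344.0]] [473. 385.] [np.float64(142.0), np.float64(201.0), np.float64(145.0), np.float64(200.0)]
0.2
```

```bash
cat >> h.py <<'E'
from scipy.spatial.transform import Rotation as Ro
def plan(x,y,z,psi):
    s=arm.sense(); R=Ro.from_quat(s["tcp_rot"]).as_matrix(); p=np.array(s["tool_pos"])
    cur=np.degrees(np.arctan2(R[1,1],R[0,1])); q1=np.degrees(s["joints"][0]); q6=np.degrees(s["joints"][5])
    d=(psi-cur+180)%360-180; a=np.radians(psi); ty=np.array([np.cos(a),np.sin(a)]); tx=np.array([ty[1],-ty[0]])*-1
    tx=-np.array([-ty[1],ty[0]])*-1
    # tool z down: x = y cross z
    tx=np.cross([ty[0],ty[1],0],[0,0,-1])[:2]
    e=np.array([x,y,z])-p
    print("t",round(s["time_s"],2),"pos",p.round(1),"psi",cur.round(1),"q6",q6.round(0),"F",np.round(s["contact_force"],1),"w",round(s["grip_width"],1),
      "\n roll",(-d/6).round(2),"q6end~",round(q6+d+0-(np.degrees(np.arctan2(y,x))-q1)),"shift",(e[:2]@tx/60).round(2),(e[:2]@ty/60).round(2),(-e[2]/60).round(2))
E
sed -i '/tx=np.array(\[ty\[1\]/d; /tx=-np.array/d; s/; a=np.radians(psi); ty=\(.*\); tx=.*$/; a=np.radians(psi); ty=\1/' h.py; grep -n "ty=" h.py; python3 -c "
from h import *
plan(438.6,-161.3,244,153.9)"
```

```text
Traceback (most recent call last):
  File "h.py", line 59, in plan
    tx=np.cross([ty[0],ty[1],0],[0,0,-1])[:2]
                 ^^
NameError: name 'ty' is not defined. Did you mean: 'y'?
```

```bash
sed -i 's/^    # tool z down: x = y cross z/    d=(psi-cur+180)%360-180; a=np.radians(psi); ty=np.array([np.cos(a),np.sin(a)])/' h.py; python3 -c "
from h import *
plan(438.6,-161.3,244,153.9)"
```

```text
t 0.2 pos [ 240.3 -576.6  244.6] psi 112.6 q6 -15.0 F [-0.3  0.1 -0.5] w 85.5 
 roll -6.88 q6end~ -6 shift -7.67 0.08 0.01
```

Request:
step_arm --moves '[[[0, 0, 0], -1, 0.6], [[0, 0, 0], -1, 0.6], [[0, 0, 0], -1, 0.6], [[0, 0, 0], -1, 0.6], [[0, 0, 0], -1, 0.6], [[0, 0, 0], -1, 0.6], [[0, 0, 0], -0.88, 0.6]]'

```text
time_s: 1.08
tool_pos: [240.3, -576.8, 245.0]
tcp_rot: [-0.53, 0.848, 0.0, 0.0]
contact_force: [0.6, 1.4, 0.1]
grip_width: 51.0
grasp_force: 0.0
```

Request:
step_arm --moves '[[[-0.4, 0, 0], 0, 0.6], [[-0.7, 0, 0], 0, 0.6], [[-0.8, 0, 0], 0, 0.6], [[-0.8, 0, 0], 0, 0.6], [[-0.8, 0, 0], 0, 0.6], [[-0.8, 0, 0], 0, 0.6], [[-0.8, 0, 0], 0, 0.6], [[-0.8, 0, 0], 0, 0.6], [[-0.8, 0, 0], 0, 0.6], [[-0.6, 0, 0], 0, 0.6], [[-0.37, 0.08, 0], 0, 0.6], [[0, 0, 0], 0, 0.6]]'

```text
time_s: 2.58
tool_pos: [438.8, -160.4, 245.3]
tcp_rot: [-0.53, 0.848, 0.0, -0.0]
contact_force: [0.3, -0.5, -1.5]
grip_width: 51.1
grasp_force: 0.0
```

```bash
python3 -c "
from h import *
im=snap('top','pics/t1.png')
plan(438.6,-161.3,35,153.9)
try:
  for k,v in lids(im).items(): print(k,[np.round(x,1).tolist() for x in v])
except Exception as e: print(e)"
```

```text
t 2.62 pos [ 438.6 -161.1  245.3] psi 154.0 q6 -26.0 F [0.4 0.4 0. ] w 51.1 
 roll 0.01 q6end~ -6 shift 0.0 -0.0 3.5
lid_large [[653.3, -215.2], 89.1, 2.9, [653.3, -215.2], 0.0, 0.0, 0]
lid_medium [[342.7, 135.4], 98.3, 0.3, [364.0, 108.8], -51.2, 34.1, 92]
```

Request:
step_arm --moves '[[[0, 0, 0.4], 0, 0.6], [[0, 0, 0.7], 0, 0.6], [[0, 0, 0.7], 0, 0.6], [[0, 0, 0.7], 0, 0.6], [[0, 0, 0.5], 0, 0.6], [[0, 0, 0.3], 0, 0.6], [[0, 0, 0.2], 0, 0.6], [[0, 0, 0], 0, 0.6]]'

```text
time_s: 3.62
tool_pos: [438.1, -162.0, 34.8]
tcp_rot: [-0.529, 0.849, 0.0, -0.001]
contact_force: [0.7, -0.1, 0.8]
grip_width: 51.5
grasp_force: 0.0
```

Request:
step_arm --moves '[[[0, 0, 0], 0, 0], [[0, 0, 0], 0, 0], [[0, 0, 0], 0, 0], [[0, 0, 0], 0, 0], [[0, 0, 0], 0, 0], [[0, 0, 0], 0, 0]]'

```text
time_s: 4.38
tool_pos: [439.3, -161.6, 36.3]
tcp_rot: [-0.529, 0.848, -0.001, 0.001]
contact_force: [-1.1, -1.2, 6.0]
grip_width: 16.8
grasp_force: 60.9
```

Request:
step_arm --moves '[[[0, 0, -0.2], 0, 0], [[0, 0, -0.4], 0, 0], [[0, 0, -0.5], 0, 0], [[0, 0, -0.5], 0, 0], [[0, 0, -0.4], 0, 0], [[0, 0, -0.2], 0, 0], [[0, 0, -0.1], 0.5, 0], [[0, 0, 0], 1, 0], [[0, 0, 0], 1, 0], [[0, 0, 0], 1, 0], [[0, 0, 0], 1, 0], [[0, 0, 0], 1, 0]]'

```text
time_s: 5.88
tool_pos: [437.7, -161.3, 172.6]
tcp_rot: [-0.265, 0.964, 0.001, -0.001]
contact_force: [0.0, -0.1, -1.8]
grip_width: 16.9
grasp_force: 59.6
```

Request:
step_arm --moves '[[[0, 0, 0], 1, 0], [[0, 0, 0], 1, 0], [[0, 0, 0], 1, 0], [[0, 0, 0], 1, 0], [[0, 0, 0], 1, 0], [[0, 0, 0], 1, 0], [[0, 0, 0], 1, 0], [[0, 0, 0], 1, 0], [[0, 0, 0], 1, 0], [[0, 0, 0], 1, 0], [[0, 0, 0], 1, 0], [[0, 0, 0], 0.83, 0]]'

```text
time_s: 7.38
tool_pos: [437.7, -161.3, 172.5]
tcp_rot: [0.344, 0.939, -0.0, -0.001]
contact_force: [0.1, 0.3, -2.0]
grip_width: 16.5
grasp_force: 59.6
```

```bash
python3 -c "
from h import *
im=snap('top')
for k,v in jars(im).items(): print(k,[np.round(x,1).tolist() for x in v])
im=snap('scene','pics/s2.png')
plan(644.9,-24.6,175,50)"
```

```text
jar_large [[644.7, -24.5], 0.7]
jar_medium [[645.1, 151.1], 1.2]
jar_small [[646.6, -208.1], 1.3]
t 7.47 pos [ 437.8 -161.3  172.6] psi 49.9 q6 -130.0 F [ 0.2 -0.3 -1.9] w 16.9 
 roll -0.02 q6end~ -128 shift -1.18 3.96 -0.04
```

Request:
step_arm --moves '[[[-0.05, 0.15, 0], 0, 0], [[-0.1, 0.35, 0], 0, 0], [[-0.15, 0.5, 0], 0, 0], [[-0.15, 0.5, 0], 0, 0], [[-0.15, 0.5, 0], 0, 0], [[-0.15, 0.5, 0], 0, 0], [[-0.15, 0.5, 0], 0, 0], [[-0.13, 0.46, 0], 0, 0], [[-0.1, 0.3, 0], 0, 0], [[-0.05, 0.2, 0], 0, 0], [[0, 0, 0], 0, 0]]'

```text
time_s: 8.85
tool_pos: [646.3, -24.3, 172.6]
tcp_rot: [0.342, 0.94, -0.0, -0.0]
contact_force: [-0.3, -0.4, -2.4]
grip_width: 16.7
grasp_force: 59.8
```

```bash
cat >> h.py <<'E'
def chk(im,js):
    D=dict(jar_large=(58,90),jar_medium=(49,80),jar_small=(40,70)); t=np.linspace(0,2*np.pi,200)
    m=brown(im)
    m=cv2.morphologyEx(m.astype(np.uint8),cv2.MORPH_OPEN,np.ones((3,3)))
    for n in js:
        c=js[n][0]; R,z=D[n]; q=proj("scene",np.c_[c[0]+R*np.cos(t),c[1]+R*np.sin(t),0*t+z])
        bs=[b for b in blob(m,100) if cv2.pointPolygonTest(cv2.convexHull(b),tuple(map(float,q.mean(0))),False)>0]
        if bs: b=max(bs,key=cv2.contourArea)[:,0]; print(n,"pred L,R,T",q[:,0].min().round(1),q[:,0].max().round(1),q[:,1].min().round(1),"seen",b.min(0),b.max(0)+1)
E
python3 -c "
from h import *
im=cv2.imread('pics/s2.png')[...,::-1].copy()
chk(im,dict(jar_large=[(644.8,-24.5)],jar_medium=[(645.1,150.8)],jar_small=[(646.8,-208)]))
plan(644.9,-24.6,117,50); im=snap('scene','pics/s3.png')"
```

```text
jar_large pred L,R,T 313.3 360.0 194.3 seen [314 196] [360 250]
jar_medium pred L,R,T 378.5 416.0 183.4 seen [379 185] [417 229]
jar_small pred L,R,T 250.4 283.9 223.9 seen [251 225] [286 267]
t 8.85 pos [646.3 -24.3 172.6] psi 50.0 q6 -142.0 F [-0.3 -0.4 -2.4] w 16.7 
 roll -0.0 q6end~ -128 shift 0.02 -0.02 0.93
```

View pics/s3.png

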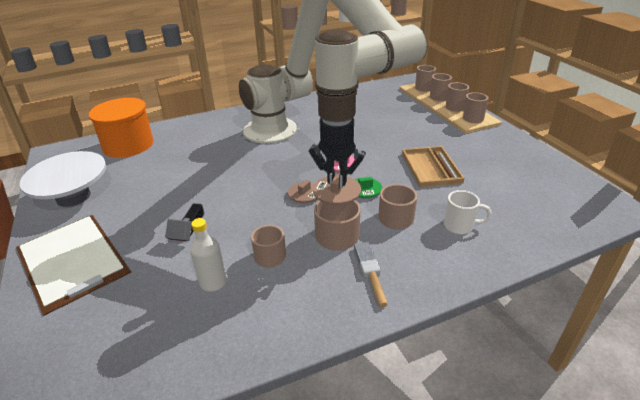

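Scene: the large lid hangs right above the large canister at (337,190) over (337,222), and the two views agree to about 1 px. Lowering.

Request:
step_arm --moves '[[[0, 0, 0.2], 0, 0], [[0, 0, 0.25], 0, 0], [[0, 0, 0.2], 0, 0], [[0, 0, 0.1], 0, 0], [[0, 0, 0.08], 0, 0], [[0, 0, 0.05], 0, 0], [[0, 0, 0], 0, 0]]'

```text
time_s: 9.78
tool_pos: [645.7, -25.3, 120.5]
tcp_rot: [0.343, 0.939, 0.0, 0.0]
contact_force: [-0.8, -0.5, -2.0]
grip_width: 16.7
grasp_force: 59.8
```

Request:
step_arm --moves '[[[0, 0, 0.03], 0, 0], [[0, 0, 0.03], 0, 0], [[0, 0, 0], 0, 0]]'

```text
time_s: 10.15
tool_pos: [646.1, -25.2, 118.4]
tcp_rot: [0.342, 0.94, 0.0, 0.001]
contact_force: [-2.6, 1.2, 5.3]
grip_width: 16.8
grasp_force: 60.7
```

Request:
step_arm --moves '[[[0, 0, 0], 0, 0.3], [[0, 0, 0], 0, 0.45], [[0, 0, 0], 0, 0.6], [[0, 0, -0.2], 0, 0.6], [[0, 0, -0.5], 0, 0.6], [[0, 0, -0.6], 0, 0.6], [[0, 0, -0.5], 0, 0.6], [[0, 0, 0], 0, 0.6]]'

```text
time_s: 11.15
tool_pos: [647.4, -25.2, 229.2]
tcp_rot: [0.342, 0.94, 0.002, 0.004]
contact_force: [0.3, -0.1, -0.2]
grip_width: 51.0
grasp_force: 0.0
```

```bash
python3 -c "
from h import *
im=snap('top')
plan(442,-36.3,220,214.7)
plan(442,-36.3,220,34.7)
"
```

```text
t 11.2 pos [646.2 -25.2 226.8] psi 49.9 q6 -142.0 F [-0.8  0.1  0. ] w 51.6 
 roll -27.46 q6end~ 39 shift -1.79 2.9 0.11
t 11.2 pos [646.2 -25.2 226.8] psi 49.9 q6 -142.0 F [-0.8  0.1  0. ] w 51.6 
 roll 2.54 q6end~ -141 shift 1.79 -2.9 0.11
```

Request:
step_arm --moves '[[[0, 0, 0], 1, 0.6], [[0, 0, 0], 1, 0.6], [[0, 0, 0], 0.54, 0.6], [[0.2, -0.3, 0], 0, 0.6], [[0.3, -0.5, 0], 0, 0.6], [[0.4, -0.6, 0], 0, 0.6], [[0.4, -0.6, 0], 0, 0.6], [[0.3, -0.5, 0], 0, 0.6], [[0.19, -0.4, 0], 0, 0.6], [[0, 0, 0], 0, 0.6]]'

```text
time_s: 12.45
tool_pos: [439.4, -36.4, 224.4]
tcp_rot: [0.464, 0.886, -0.0, -0.001]
contact_force: [-0.5, 0.0, 0.7]
grip_width: 51.2
grasp_force: 0.0
```

```bash
python3 -c "
from h import *
im=snap('top','pics/t3.png')
plan(442,-36.3,35,34.7)
b=scanner(im); r=cv2.minAreaRect(b); print(r)
for k,v in lids(im,dict(lid_large=(648,-25)),98).items(): print(k,[np.round(x,1).tolist() for x in v])
im=snap('scene'); snap('scene','pics/s3b.png')
m=brown(im); m[:,340:]=0; m[210:]=0; m[150:175]=0
for c in blob(m): print(cv2.boundingRect(c),[np.round(x,1) for x in circ('scene',c,16)])
q=[proj('scene',[[442+49*np.cos(t),-36.3+49*np.sin(t),16]])[0].round() for t in (0,1.57,3.14,4.71)]; print(q)
"
```

```text
t 12.5 pos [440.9 -36.1 224.7] psi 34.7 q6 -162.0 F [ 0.  -0.3  0.6] w 51.2 
 roll -0.0 q6end~ -141 shift -0.01 0.01 3.16
((447.9559020996094, 247.57351684570312), (13.54838752746582, 36.01470184326172), 30.963756561279297)
lid_large [[641.7, -25.3], 120.2, 2.1, [622.8, -55.9], -121.7, 36.0, 75]
(288, 180, 52, 30) [array([471.1, -10.7]), np.float64(161.1), np.float64(8.1)]
(0, 179, 12, 31) [array([  51.2, -865.6]), np.float64(195.7), np.float64(9.9)]
(88, 97, 66, 53) [array([-288.2, -510.7]), np.float64(464.6), np.float64(35.4)]
(286, 43, 26, 24) [array([-742.6,  331.3]), np.float64(329.1), np.float64(48.4)]
[array([310., 200.]), array([319., 187.]), array([298., 182.]), array([288., 195.])]
```

Request:
step_arm --moves '[[[0, 0, 0.4], 0, 0.6], [[0, 0, 0.7], 0, 0.6], [[0, 0, 0.7], 0, 0.6], [[0, 0, 0.6], 0, 0.6], [[0, 0, 0.4], 0, 0.6], [[0, 0, 0.25], 0, 0.6], [[0, 0, 0.1], 0, 0.6], [[0, 0, 0], 0, 0.6], [[0, 0, 0], 0, 0.6]]'

```text
time_s: 13.72
tool_pos: [442.2, -35.8, 36.4]
tcp_rot: [0.464, 0.886, 0.0, 0.0]
contact_force: [0.3, -0.4, 0.6]
grip_width: 51.2
grasp_force: 0.0
```

Request:
step_arm --moves '[[[0, 0, 0], 0, 0], [[0, 0, 0], 0, 0], [[0, 0, 0], 0, 0], [[0, 0, 0], 0, 0], [[0, 0, 0], 0, 0], [[0, 0, 0], 0, 0]]'

```text
time_s: 14.48
tool_pos: [442.1, -35.8, 36.6]
tcp_rot: [0.464, 0.886, 0.0, 0.001]
contact_force: [-0.8, 0.1, 5.8]
grip_width: 16.2
grasp_force: 59.4
```

Request:
step_arm --moves '[[[0, 0, -0.2], 0, 0], [[0, 0, -0.4], 0, 0], [[0, 0, -0.5], 0, 0], [[0, 0, -0.5], 0, 0], [[0, 0, -0.4], 0, 0], [[0, 0, -0.2], 0, 0], [[0, 0, -0.1], -0.5, 0], [[0, 0, 0], -1, 0], [[0, 0, 0], -1, 0], [[0, 0, 0], -1, 0], [[0, 0, 0], -1, 0], [[0, 0, 0], -1, 0]]'

```text
time_s: 15.98
tool_pos: [440.7, -36.1, 173.2]
tcp_rot: [0.192, 0.981, -0.0, -0.001]
contact_force: [0.4, -0.5, -0.9]
grip_width: 16.5
grasp_force: 58.5
```

Request:
step_arm --moves '[[[0, 0, 0], -1, 0], [[0, 0, 0], -1, 0], [[0, 0, 0], -1, 0], [[0, 0, 0], -1, 0], [[0, 0, 0], -1, 0], [[0, 0, 0], -1, 0], [[0, 0, 0], -1, 0], [[0, 0, 0], -1, 0], [[0, 0, 0], -1, 0], [[0, 0, 0], -1, 0], [[0, 0, 0], -1, 0], [[0, 0, 0], -1, 0]]'

```text
time_s: 17.48
tool_pos: [440.7, -36.1, 173.2]
tcp_rot: [-0.421, 0.907, 0.0, -0.001]
contact_force: [-0.8, -1.0, -2.4]
grip_width: 16.9
grasp_force: 58.5
```

Request:
step_arm --moves '[[[0, 0, 0], -1, 0], [[0, 0, 0], -1, 0], [[0, 0, 0], -1, 0], [[0, 0, 0], -1, 0], [[0, 0, 0], -1, 0], [[0, 0, 0], -1, 0], [[0, 0, 0], -0.72, 0]]'

```text
time_s: 18.35
tool_pos: [440.7, -36.1, 173.3]
tcp_rot: [0.708, -0.706, -0.001, 0.001]
contact_force: [0.0, 0.5, -1.6]
grip_width: 16.8
grasp_force: 58.5
```

```bash
python3 -c "
from h import *
im=snap('top','pics/t4.png')
for k,v in jars(im).items(): print(k,[np.round(x,1).tolist() for x in v])
print(cv2.minAreaRect(scanner(im)))
chk(snap('scene','pics/s4.png'),dict(jar_large=[(645.5,-24.5)],jar_medium=[(645.1,150.8)],jar_small=[(646.8,-208)]))
plan(645.5,150.8,175,180)"
```

```text
jar_large [[647.8, -26.7], 1.1]
jar_medium [[645.0, 151.5], 0.9]
jar_small [[646.8, -208.1], 1.1]
((447.9559020996094, 247.57351684570312), (13.54838752746582, 36.01470184326172), 30.963756561279297)
jar_large pred L,R,T 313.4 360.1 194.4 seen [314 193] [360 250]
jar_medium pred L,R,T 378.5 416.0 183.4 seen [379 185] [417 229]
jar_small pred L,R,T 250.4 283.9 223.9 seen [251 225] [286 267]
t 18.45 pos [440.8 -36.1 173.3] psi 180.0 q6 -16.0 F [-0.5  0.3 -2.2] w 16.8 
 roll -0.0 q6end~ -13 shift -3.11 -3.41 -0.03
```

Request:
step_arm --moves '[[[-0.1, -0.1, 0], 0, 0], [[-0.3, -0.3, 0], 0, 0], [[-0.4, -0.45, 0], 0, 0], [[-0.45, -0.5, 0], 0, 0], [[-0.45, -0.5, 0], 0, 0], [[-0.45, -0.5, 0], 0, 0], [[-0.4, -0.45, 0], 0, 0], [[-0.3, -0.34, 0], 0, 0], [[-0.2, -0.2, 0], 0, 0], [[-0.06, -0.08, 0], 0, 0], [[0, 0, 0], 0, 0]]'

```text
time_s: 19.82
tool_pos: [646.8, 151.2, 173.2]
tcp_rot: [0.707, -0.707, -0.0, 0.0]
contact_force: [0.2, 0.5, -2.5]
grip_width: 16.6
grasp_force: 58.4
```

```bash
python3 -c "
from h import *
chk(snap('scene','pics/s5.png'),dict(jar_large=[(645.5,-24.5)],jar_medium=[(645.1,150.8)],jar_small=[(646.8,-208)]))
plan(645.8,151,108.5,180)"
```

```text
jar_large pred L,R,T 313.4 360.1 194.4 seen [314 193] [360 250]
jar_medium pred L,R,T 378.5 416.0 183.4 seen [379 160] [419 229]
jar_small pred L,R,T 250.4 283.9 223.9 seen [252 226] [286 267]
t 19.88 pos [646.5 150.8 173.5] psi 180.0 q6 -27.0 F [-0.4  0.  -2.1] w 16.9 
 roll -0.0 q6end~ -13 shift -0.0 0.01 1.08
```

Request:
step_arm --moves '[[[0, 0, 0.2], 0, 0], [[0, 0, 0.3], 0, 0], [[0, 0, 0.25], 0, 0], [[0, 0, 0.15], 0, 0], [[0, 0, 0.08], 0, 0], [[0, 0, 0.05], 0, 0], [[0, 0, 0], 0, 0]]'

```text
time_s: 20.75
tool_pos: [646.7, 150.7, 111.8]
tcp_rot: [-0.707, 0.707, 0.0, 0.0]
contact_force: [0.3, 0.6, -1.5]
grip_width: 16.6
grasp_force: 58.5
```

Request:
step_arm --moves '[[[0, 0, 0.03], 0, 0], [[0, 0, 0.02], 0, 0], [[0, 0, 0], 0, 0]]'

```text
time_s: 21.12
tool_pos: [646.7, 150.7, 108.9]
tcp_rot: [0.707, -0.707, -0.0, -0.0]
contact_force: [-0.2, 1.0, -2.7]
grip_width: 16.8
grasp_force: 58.5
```

Request:
step_arm --moves '[[[0, 0, 0.02], 0, 0], [[0, 0, 0], 0, 0]]'

```text
time_s: 21.38
tool_pos: [646.8, 150.7, 108.7]
tcp_rot: [0.707, -0.707, 0.0, -0.0]
contact_force: [-1.5, 1.3, 3.3]
grip_width: 16.2
grasp_force: 59.2
```

Request:
step_arm --moves '[[[0, 0, 0], 0, 0.3], [[0, 0, 0], 0, 0.45], [[0, 0, 0], 0, 0.6], [[0, 0, -0.2], 0, 0.6], [[0, 0, -0.5], 0, 0.6], [[0, 0, -0.6], 0, 0.6], [[0, 0, -0.6], 0, 0.6], [[0, 0, -0.2], 0, 0.6], [[0, 0, 0], 0, 0.6]]'

```text
time_s: 22.5
tool_pos: [646.8, 150.7, 234.8]
tcp_rot: [-0.707, 0.707, -0.0, 0.001]
contact_force: [-0.7, -0.0, -1.7]
grip_width: 51.7
grasp_force: 0.0
```

```bash
python3 -c "
from h import *
im=snap('top')
P=onz('top',cv2.boxPoints(cv2.minAreaRect(scanner(im))),38)[:,:2]; print(P.round().tolist())
plan(440,-357,230,237)
im=snap('scene')
cv2.imwrite('pics/c5.png',cv2.resize(im[140:290,160:460],None,fx=2.6,fy=2.6,interpolation=cv2.INTER_CUBIC)[...,::-1])
"
```

```text
[[409.0, -315.0], [490.0, -368.0], [471.0, -399.0], [390.0, -346.0]]
t 22.55 pos [646.2 150.6 233.2] psi 180.0 q6 -27.0 F [-0.1 -1.   0.1] w 51.7 
 roll -9.5 q6end~ 96 shift 1.73 8.97 0.05
```

View pics/c5.png

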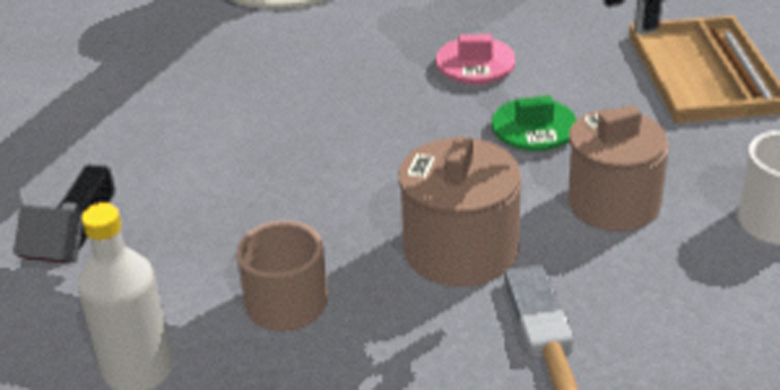

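Both lids sit level on their canisters: large at crop (460,175), medium at (618,140). Now I check the scanner with both views and move over it.

```bash
python3 -c "
from h import *
print(onz('scene',[[197.3,204.6],[192,205],[203,205]],38).round())
print('pred back end', proj('scene',[[392,-329,38],[455,-369,38],[531,-418,60]]).round(), proj('top',[[455,-369,38],[531,-418,60],[392,-329,38]]).round())
plan(455,-369,233,236.8)
"
```

```text
[[ 408. -337.   38.]
 [ 404. -351.   38.]
 [ 417. -323.   38.]]
pred back end [[199. 201.]
 [189. 217.]
 [172. 233.]] [[452. 242.]
 [472. 214.]
 [438. 266.]]
t 22.6 pos [645.9 150.4 232.3] psi 180.0 q6 -27.0 F [-0.8  0.1  0. ] w 51.3 
 roll -9.47 q6end~ 96 shift 2.08 8.99 -0.01
```

Request:
step_arm --moves '[[[0, 0, 0], -1, 0.75], [[0, 0, 0], -1, 0.75], [[0, 0, 0], -1, 0.75], [[0, 0, 0], -1, 0.75], [[0, 0, 0], -1, 0.75], [[0, 0, 0], -1, 0.75], [[0, 0, 0], -1, 0.75], [[0, 0, 0], -1, 0.75], [[0, 0, 0], -1, 0.75], [[0, 0, 0], -0.47, 0.75]]'

```text
time_s: 23.85
tool_pos: [646.0, 150.4, 231.6]
tcp_rot: [0.959, -0.285, -0.002, 0.001]
contact_force: [0.2, -0.2, -0.0]
grip_width: 64.3
grasp_force: 0.0
```

```bash
python3 -c "
from h import *
plan(459,-371,233,236.8)
"
```

```text
t 23.85 pos [646.  150.4 231.6] psi -123.1 q6 30.0 F [ 0.2 -0.2 -0. ] w 64.3 
 roll 0.02 q6end~ 96 shift 2.15 8.98 -0.02
```

Request:
step_arm --moves '[[[0.1, 0.4, 0], 0, 0.75], [[0.2, 0.8, 0], 0, 0.75], [[0.2, 0.9, 0], 0, 0.75], [[0.2, 0.9, 0], 0, 0.75], [[0.2, 0.9, 0], 0, 0.75], [[0.2, 0.9, 0], 0, 0.75], [[0.2, 0.9, 0], 0, 0.75], [[0.2, 0.9, 0], 0, 0.75], [[0.2, 0.9, 0], 0, 0.75], [[0.2, 0.8, 0], 0, 0.75], [[0.15, 0.5, 0], 0, 0.75], [[0.1, 0.18, 0], 0, 0.75]]'

```text
time_s: 25.35
tool_pos: [457.6, -372.5, 232.9]
tcp_rot: [0.958, -0.287, -0.001, -0.0]
contact_force: [0.6, 0.3, 0.3]
grip_width: 64.2
grasp_force: 0.0
```

```bash
python3 -c "
from h import *
im=snap('top'); s=snap('scene')
o=np.zeros((420,800,3),np.uint8)
o[:420,:400]=cv2.resize(im[180:285,410:510],(400,420),interpolation=cv2.INTER_CUBIC); o[:300,400:]=cv2.resize(s[130:280,130:330],(400,300),interpolation=cv2.INTER_CUBIC)
cv2.imwrite('pics/c6.png',o[...,::-1])
for k,v in lids(im,dict(lid_large=(646,-25)),98).items(): print(k,[np.round(x,1).tolist() for x in v])
for k,v in lids(im,dict(lid_medium=(646,151)),88).items(): print(k,[np.round(x,1).tolist() for x in v])
plan(459,-371,25,236.8)
"
```

```text
lid_large [[642.1, -24.9], 120.2, 1.9, [622.7, -55.5], -122.5, 36.3, 66]
lid_medium [[641.8, 147.6], 101.5, 2.0, [614.4, 149.7], 175.5, 27.4, 59]
t 25.45 pos [ 458.8 -371.8  233. ] psi -123.3 q6 80.0 F [-0.1 -0.3  0.7] w 64.1 
 roll -0.02 q6end~ 96 shift -0.0 -0.01 3.47
```

View pics/c6.png

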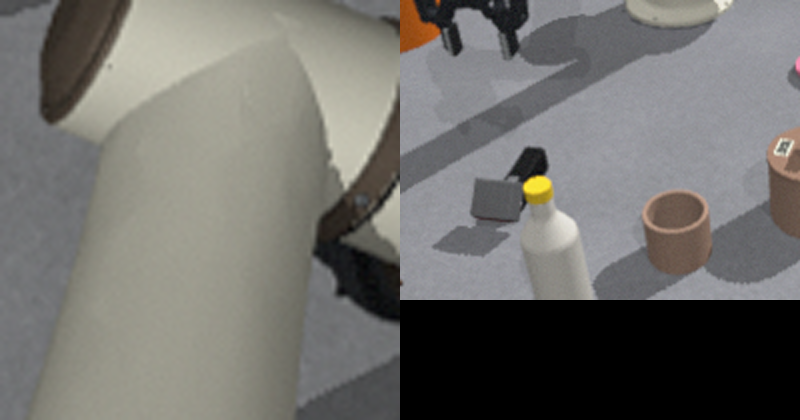

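Crop: the arm hides the scanner from above. In the scene view it is undisturbed, with the handle end at (197,205) and the head at (178,229). Descending.

Request:
step_arm --moves '[[[0, 0, 0.4], 0, 0.75], [[0, 0, 0.7], 0, 0.75], [[0, 0, 0.7], 0, 0.75], [[0, 0, 0.6], 0, 0.75], [[0, 0, 0.4], 0, 0.75], [[0, 0, 0.3], 0, 0.75], [[0, 0, 0.2], 0, 0.75], [[0, 0, 0.15], 0, 0.75], [[0, 0, 0], 0, 0.75]]'

```text
time_s: 26.58
tool_pos: [459.7, -370.6, 26.6]
tcp_rot: [0.958, -0.285, -0.0, -0.0]
contact_force: [-0.7, 0.6, -0.1]
grip_width: 63.9
grasp_force: 0.0
```

Request:
step_arm --moves '[[[0, 0, 0], 0, 0], [[0, 0, 0], 0, 0], [[0, 0, 0], 0, 0], [[0, 0, 0], 0, 0], [[0, 0, 0], 0, 0], [[0, 0, 0], 0, 0], [[0, 0, 0], 0, 0]]'

```text
time_s: 27.45
tool_pos: [460.4, -371.3, 27.9]
tcp_rot: [0.958, -0.285, 0.001, 0.0]
contact_force: [-0.4, -0.1, 5.7]
grip_width: 28.8
grasp_force: 60.7
```

```bash
python3 -c "
from h import *
s=snap('scene')
cv2.imwrite('pics/c7.png',cv2.resize(s[100:260,100:300],(800,600),interpolation=cv2.INTER_CUBIC)[...,::-1])
plan(459,-371,25,236.8)
print(proj('scene',[[459,-371,30]]))
"
```

```text
t 27.5 pos [ 460.4 -371.3   28. ] psi -123.2 q6 80.0 F [-0.4  1.4  5.6] w 28.8 
 roll 0.01 q6end~ 96 shift -0.02 0.01 0.05
[[188.75675712 220.59125848]]
```

View pics/c7.png

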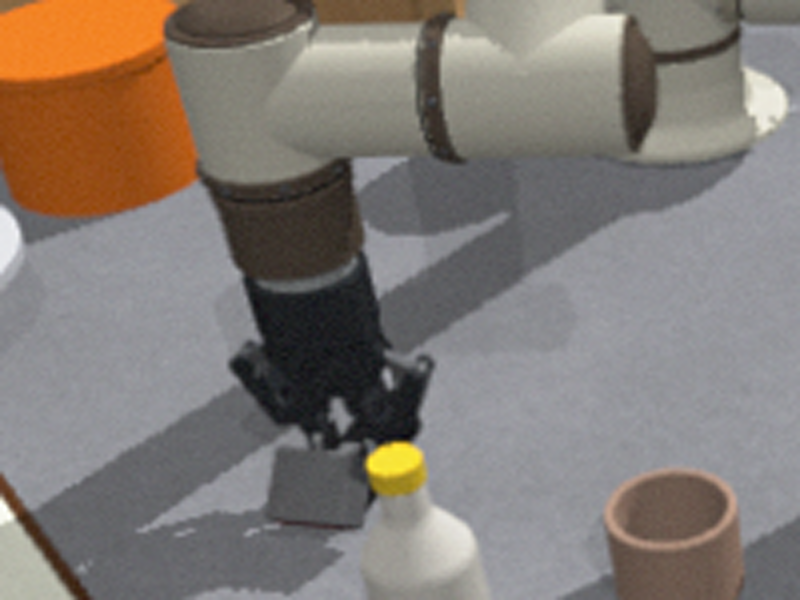

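Crop: the gripper holds the handle just behind the grey head (head at crop (320,485)). The pads stopped at 28.8 mm with 61 N. Lifting.

Request:
step_arm --moves '[[[0, 0, -0.1], 0, 0], [[0, 0, -0.3], 0, 0], [[0, 0, -0.4], 0, 0], [[0, 0, -0.5], 0, 0], [[0, 0, -0.6], 0, 0], [[0, 0, -0.6], 0, 0], [[0, 0, -0.4], 0, 0], [[0, 0, -0.2], 0, 0], [[0, 0, 0], -1, 0], [[0, 0, 0], -1, 0], [[0, 0, 0], -1, 0], [[0, 0, 0], -1, 0]]'

```text
time_s: 29.0
tool_pos: [459.0, -370.3, 211.3]
tcp_rot: [0.997, -0.079, -0.001, -0.001]
contact_force: [0.6, 0.4, -2.3]
grip_width: 28.9
grasp_force: 59.8
```

Request:
step_arm --moves '[[[0, 0, 0], -1, 0], [[0, 0, 0], -1, 0], [[0, 0, 0], -1, 0], [[0, 0, 0], -1, 0], [[0, 0, 0], -1, 0], [[0, 0, 0], -1, 0], [[0, 0, 0], -1, 0], [[0, 0, 0], -1, 0], [[0, 0, 0], -1, 0], [[0, 0, 0], -0.87, 0]]'

```text
time_s: 30.25
tool_pos: [459.0, -370.3, 211.3]
tcp_rot: [0.906, 0.424, -0.001, -0.002]
contact_force: [1.1, -0.2, -2.2]
grip_width: 29.3
grasp_force: 59.8
```

```bash
python3 -c "
from h import *
im=snap('top')
for k,v in lids(im,dict(lid_large=(646,-25)),98).items(): print(k,[np.round(x,1).tolist() for x in v])
plan(526,-169,173,320)
"
```

```text
lid_large [[641.8, -24.8], 120.2, 2.1, [623.0, -56.1], -121.1, 36.5, 65]
t 30.3 pos [ 459.1 -370.4  211.3] psi -39.7 q6 164.0 F [-0.6  0.3 -2.8] w 28.7 
 roll 0.05 q6end~ 158 shift 3.29 -1.3 0.64
```

Request:
step_arm --moves '[[[0.15, -0.05, 0], 0, 0], [[0.35, -0.15, 0], 0, 0], [[0.45, -0.2, 0.05], 0, 0], [[0.5, -0.2, 0.1], 0, 0], [[0.5, -0.2, 0.15], 0, 0], [[0.5, -0.2, 0.15], 0, 0], [[0.4, -0.15, 0.1], 0, 0], [[0.3, -0.1, 0.07], 0, 0], [[0.14, -0.05, 0.02], 0, 0], [[0, 0, 0], 0, 0]]'

```text
time_s: 31.55
tool_pos: [526.9, -169.3, 174.5]
tcp_rot: [0.906, 0.423, -0.0, -0.0]
contact_force: [0.3, -0.7, -3.1]
grip_width: 28.9
grasp_force: 59.8
```

```bash
python3 -c "
from h import *
im=snap('top'); s=snap('scene')
o=np.zeros((600,800,3),np.uint8)
o[:,:400]=cv2.resize(im[130:280,300:400],(400,600),interpolation=cv2.INTER_CUBIC); o[:,400:]=cv2.resize(s[110:260,250:350],(400,600),interpolation=cv2.INTER_CUBIC)
cv2.imwrite('pics/c8.png',o[...,::-1])
plan(526,-169,173,320)
"
```

```text
t 31.65 pos [ 526.7 -170.   174.7] psi -40.0 q6 141.0 F [ 0.7  0.5 -2.1] w 29.1 
 roll -0.0 q6end~ 158 shift 0.01 -0.02 0.03
```

View pics/c8.png

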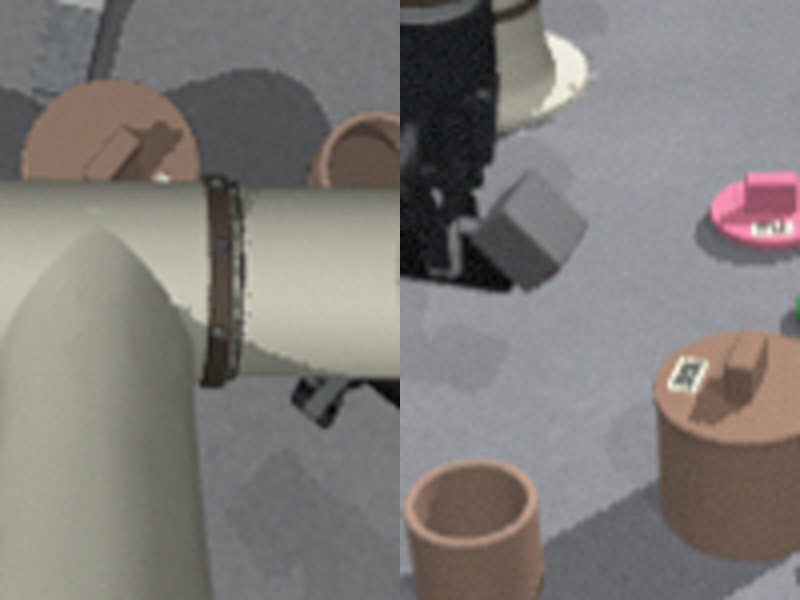

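```bash
python3 -c "
from h import *
O=np.array([526.7,-170,146.7]); a=np.radians(50); X=np.array([np.cos(a),np.sin(a),0]); Y=np.array([-X[1],X[0],0]); Z=np.array([0,0,1])
f=lambda gx,x,y,z: O+(x-gx)*X+y*Y+z*Z
for gx in(-20,-15,-10,-5): print(gx,proj('scene',[f(gx,75,-27,36),f(gx,75,27,36),f(gx,39,27,72),f(gx,39,-27,72)]).round(1).tolist(), (f(gx,63,0,24)+ (48.7+24-24)/1*(X-Z)).round())
print('seen (280,182.5) (297,167) (283,152.5) (269,169)')
"
```

```text
-20 [[295.5, 177.9], [302.8, 166.2], [288.1, 151.5], [280.0, 162.8]] [611. -69. 122.]
-15 [[293.5, 177.6], [300.9, 165.9], [286.2, 151.3], [278.0, 162.6]] [608. -73. 122.]
-10 [[291.5, 177.3], [299.0, 165.6], [284.2, 151.0], [276.1, 162.3]] [605. -77. 122.]
-5 [[289.5, 177.0], [297.1, 165.3], [282.3, 150.8], [274.1, 162.0]] [602. -81. 122.]
seen (280,182.5) (297,167) (283,152.5) (269,169)
```

Crop: the grey head at scene (283,168) points towards the label at (421→ px 322,203). The head corners show the grip about 8 mm nearer the head than planned, so I move 6 mm forward and hold.

Request:
step_arm --moves '[[[0.1, 0, 0], 0, 0], [[0, 0, 0], 0, 0], [[0, 0, 0], 0, 0], [[0, 0, 0], 0, 0], [[0, 0, 0], 0, 0], [[0, 0, 0], 0, 0], [[0, 0, 0], 0, 0], [[0, 0, 0], 0, 0], [[0, 0, 0], 0, 0], [[0, 0, 0], 0, 0], [[0, 0, 0], 0, 0], [[0, 0, 0], 0, 0]]'

```text
time_s: 33.15
tool_pos: [530.6, -164.9, 174.5]
tcp_rot: [0.906, 0.423, -0.0, 0.0]
contact_force: [-0.7, 0.2, -2.3]
grip_width: 28.6
grasp_force: 59.8
```

Request:
step_arm --moves '[[[0, 0, 0], 0, 0], [[0, 0, 0], 0, 0], [[0, 0, 0], 0, 0], [[0, 0, 0], 0, 0], [[0, 0, 0], 0, 0], [[0, 0, 0], 0, 0], [[0, 0, 0], 0, 0], [[0, 0, 0], 0, 0], [[0, 0, 0], 0, 0], [[0, 0, 0], 0, 0], [[0, 0, 0], 0, 0], [[0, 0, 0], 0, 0]]'

```text
time_s: 34.65
tool_pos: [530.7, -164.9, 174.5]
tcp_rot: [0.906, 0.423, -0.0, 0.0]
contact_force: [-0.2, -0.1, -2.2]
grip_width: 29.1
grasp_force: 59.8
```

```bash
python3 -c "
from h import *
im=snap('top'); s=snap('scene'); print(arm.sense()['tool_pos'],sorted(arm.sense().keys()))
cv2.imwrite('pics/c9.png',cv2.resize(s[120:240,240:400],(800,600),interpolation=cv2.INTER_CUBIC)[...,::-1])
O=arm.sense()['tool_pos']-[0,0,28]; a=np.radians(50); X=np.array([np.cos(a),np.sin(a),0]); Y=np.array([-X[1],X[0],0]); Z=np.array([0,0,1])
f=lambda gx,x,y,z: O+(x-gx)*X+y*Y+z*Z
for gx in(-15,-10,-5): print(gx,((proj('scene',[f(gx,75,-27,36),f(gx,75,27,36),f(gx,39,27,72),f(gx,51,-27,12),f(gx,15,-27,48)])-[240,120])*5).round().tolist())
"
```

```text
[ 530.64243719 -164.94668605  174.5019922 ] ['contact_force', 'effort', 'grasp_force', 'grip_width', 'joints', 'qd', 'tcp_rot', 'time_s', 'tool_pos', 'wrist_torque']
-15 [[280.0, 290.0], [317.0, 231.0], [243.0, 158.0], [236.0, 325.0], [160.0, 251.0]]
-10 [[270.0, 289.0], [307.0, 230.0], [234.0, 157.0], [226.0, 323.0], [150.0, 250.0]]
-5 [[260.0, 287.0], [298.0, 229.0], [224.0, 156.0], [217.0, 322.0], [141.0, 248.0]]
```

View pics/c9.png

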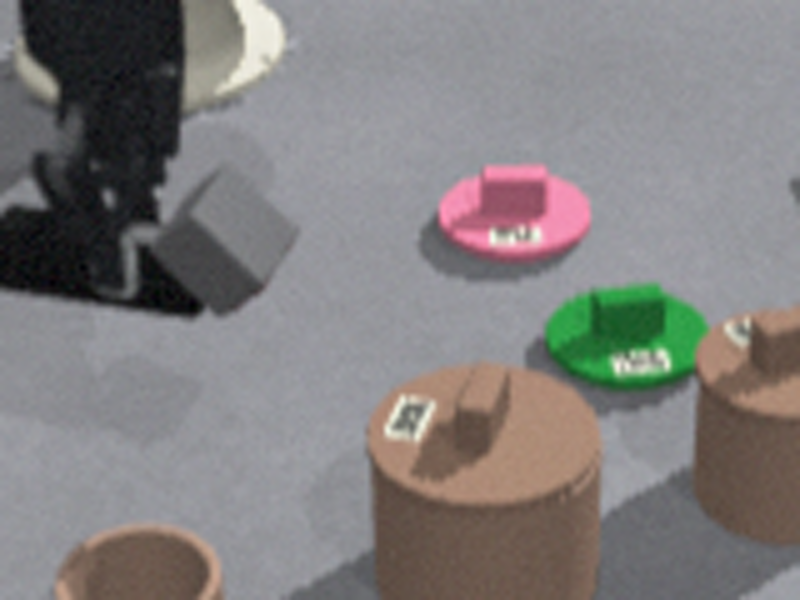

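Crop: head corners at (299,232), (222,315) and (222,160) match the grip at x ≈ -6.5 mm. The beam axis therefore meets the large label within about 1 mm, and it was held 3 s. Next the medium label.

Request:
step_arm --moves '[[[-0.2, 0, -0.2], 0, 0], [[-0.3, 0, -0.2], 0, 0], [[-0.3, 0, 0], 0, 0], [[0, 0, 0], 1, 0], [[0, 0, 0], 1, 0], [[0, 0, 0], 1, 0], [[0, 0, 0], 1, 0], [[0, 0, 0], 1, 0], [[0, 0, 0], 1, 0], [[0, 0, 0], 1, 0], [[0, 0, 0], 1, 0], [[0, 0, 0], 0.33, 0]]'

```text
time_s: 36.25
tool_pos: [498.9, -202.5, 198.5]
tcp_rot: [1.0, -0.0, -0.0, -0.0]
contact_force: [-0.4, 0.5, -2.1]
grip_width: 28.7
grasp_force: 59.9
```

```bash
python3 -c "
from h import *
im=snap('top')
for k,v in lids(im,dict(lid_medium=(646,151)),88).items(): print(k,[np.round(x,1).tolist() for x in v])
plan(472.5,150,164.5,270)
"
```

```text
lid_medium [[642.0, 147.1], 101.9, 1.9, [614.4, 149.8], 174.4, 27.7, 64]
t 36.3 pos [ 499.1 -202.3  198.5] psi -90.1 q6 95.0 F [-0.  -0.2 -2.8] w 29.0 
 roll -0.01 q6end~ 72 shift -0.44 -5.87 0.57
```

Request:
step_arm --moves '[[[-0.1, -0.2, 0], 0, 0], [[-0.1, -0.5, 0], 0, 0], [[-0.1, -0.7, 0], 0, 0], [[-0.1, -0.7, 0], 0, 0], [[-0.04, -0.7, 0], 0, 0], [[0, -0.7, 0], 0, 0], [[0, -0.7, 0.1], 0, 0], [[0, -0.7, 0.1], 0, 0], [[0, -0.5, 0.15], 0, 0], [[0, -0.32, 0.15], 0, 0], [[0, -0.15, 0.07], 0, 0], [[0, 0, 0], 0, 0]]'

```text
time_s: 37.8
tool_pos: [472.8, 150.3, 164.0]
tcp_rot: [1.0, 0.001, -0.0, 0.0]
contact_force: [0.4, -0.9, -2.2]
grip_width: 29.1
grasp_force: 59.9
```

```bash
python3 -c "
from h import *
plan(472.5,150,164.5,270)
"
```

```text
t 37.8 pos [472.8 150.3 164. ] psi -89.9 q6 54.0 F [ 0.4 -0.9 -2.2] w 29.1 
 roll 0.01 q6end~ 72 shift -0.0 0.0 -0.01
```

Request:
step_arm --moves '[[[0, 0, 0], 0, 0], [[0, 0, 0], 0, 0], [[0, 0, 0], 0, 0], [[0, 0, 0], 0, 0], [[0, 0, 0], 0, 0], [[0, 0, 0], 0, 0], [[0, 0, 0], 0, 0], [[0, 0, 0], 0, 0], [[0, 0, 0], 0, 0], [[0, 0, 0], 0, 0], [[0, 0, 0], 0, 0], [[0, 0, 0], 0, 0]]'

```text
time_s: 39.3
tool_pos: [473.1, 150.5, 164.3]
tcp_rot: [1.0, 0.001, 0.0, 0.0]
contact_force: [0.5, -0.2, -2.2]
grip_width: 29.1
grasp_force: 59.9
```

```bash
python3 -c "
from h import *
s=snap('scene'); P=arm.sense()['tool_pos']; print(P)
cv2.imwrite('pics/c10.png',cv2.resize(s[100:235,300:480],(800,600),interpolation=cv2.INTER_CUBIC)[...,::-1])
f=lambda x,y,z: P-[0,0,28]+[x+6.5,y,z]
print(((proj('scene',[f(75,-27,36),f(75,27,36),f(39,27,72),f(51,-27,12),f(39,-27,72)])-[300,100])*4.444).round().tolist())
plan(472.5,150,164.5,270)
"
```

```text
[473.05559786 150.44167749 164.31916124]
[[325.0, 222.0], [404.0, 203.0], [378.0, 124.0], [305.0, 238.0], [299.0, 142.0]]
t 39.35 pos [473.1 150.4 164.3] psi -89.9 q6 54.0 F [ 0.2 -0.  -1.9] w 28.7 
 roll 0.01 q6end~ 72 shift -0.01 0.01 -0.0
```

View pics/c10.png

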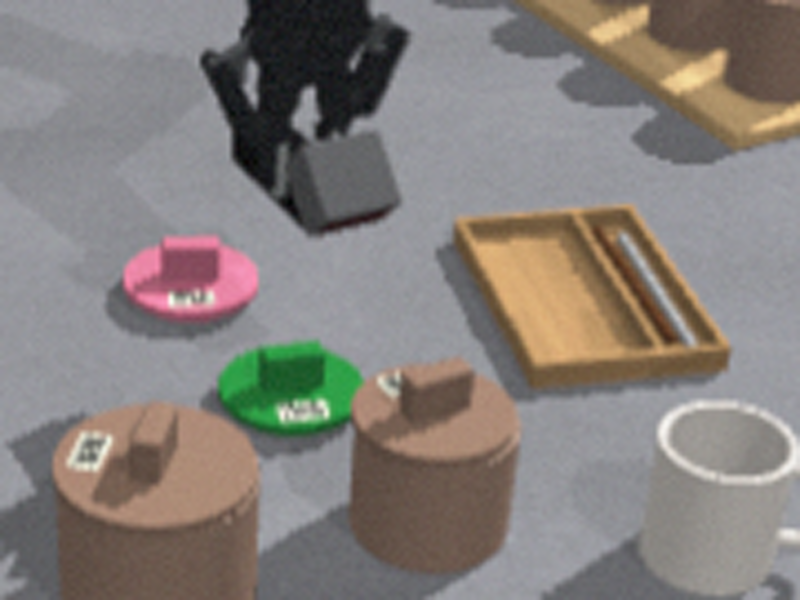

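Crop: head corner at (400,200) is as predicted (404,203), so the beam is on the medium label at (393,384). I hold a little longer, then go to the tray.

Request:
step_arm --moves '[[[0, 0, 0], 0, 0], [[0, 0, 0], 0, 0], [[0, 0, 0], 0, 0], [[0, 0, 0], 0, 0], [[0, 0, 0], 0, 0], [[0, 0, 0], 0, 0], [[0, 0, 0], 0, 0], [[0, 0, 0], 0.5, 0], [[0, 0, 0], 1, 0], [[0, 0, 0], 1, 0], [[0, 0, 0], 0.12, 0]]'

```text
time_s: 40.72
tool_pos: [473.0, 150.4, 164.3]
tcp_rot: [0.991, -0.136, -0.0, 0.0]
contact_force: [0.7, 0.0, -2.8]
grip_width: 28.8
grasp_force: 59.9
```

```bash
python3 -c "
from h import *
plan(462.1,366.7,80,254.3)
im=snap('scene'); t=[(473,387)]
a=np.radians(-15.7); X=np.array([np.cos(a),np.sin(a)]); Y=np.array([-X[1],X[0]])
print([proj('scene',[np.r_[np.array([473,387])+sx*100*X+sy*69.5*Y,20]])[0].round().tolist() for sx,sy in((1,1),(1,-1),(-1,-1),(-1,1))])
print('seen tray corners', [(300+u/4.444,100+v/4.444) for u,v in ((728,350),(533,366),(458,222),(632,207))])
"
```

```text
t 40.73 pos [473.  150.4 164.3] psi -105.6 q6 38.0 F [ 0.7  0.  -2.8] w 28.8 
 roll 0.01 q6end~ 36 shift -1.15 -3.42 1.4
[[465.0, 178.0], [420.0, 182.0], [402.0, 149.0], [442.0, 145.0]]
seen tray corners [(463.8163816381638, 178.75787578757877), (419.93699369936996, 182.35823582358236), (403.06030603060304, 149.95499549954997), (442.2142214221422, 146.57965796579657)]
```

Tray corners agree with the second view to within about 1.5 px. Moving over it, then down.

Request:
step_arm --moves '[[[-0.05, -0.15, 0], 0, 0], [[-0.15, -0.4, 0], 0, 0], [[-0.2, -0.6, 0], 0, 0], [[-0.2, -0.6, 0.1], 0, 0], [[-0.2, -0.6, 0.2], 0, 0], [[-0.15, -0.5, 0.3], 0, 0], [[-0.1, -0.35, 0.3], 0, 0], [[-0.1, -0.22, 0.3], 0, 0], [[0, 0, 0.2], 0, 0], [[0, 0, 0], 0, 0]]'

```text
time_s: 42.02
tool_pos: [461.4, 365.4, 79.1]
tcp_rot: [0.991, -0.136, -0.001, 0.001]
contact_force: [0.1, -0.7, -2.2]
grip_width: 28.7
grasp_force: 59.8
```

```bash
python3 -c "
from h import *
plan(462.1,366.7,33,254.3)
s=snap('scene'); im=snap('top')
o=np.zeros((400,800,3),np.uint8)
o[:,400:]=cv2.resize(s[90:210,360:480],(400,400),interpolation=cv2.INTER_CUBIC)
o[:,:400]=cv2.resize(im[180:300,120:240],(400,400),interpolation=cv2.INTER_CUBIC)
cv2.imwrite('pics/c11.png',o[...,::-1])
"
```

```text
t 42.02 pos [461.4 365.4  79.1] psi -105.7 q6 20.0 F [ 0.1 -0.7 -2.2] w 28.7 
 roll 0.0 q6end~ 36 shift 0.01 -0.02 0.77
```

View pics/c11.png

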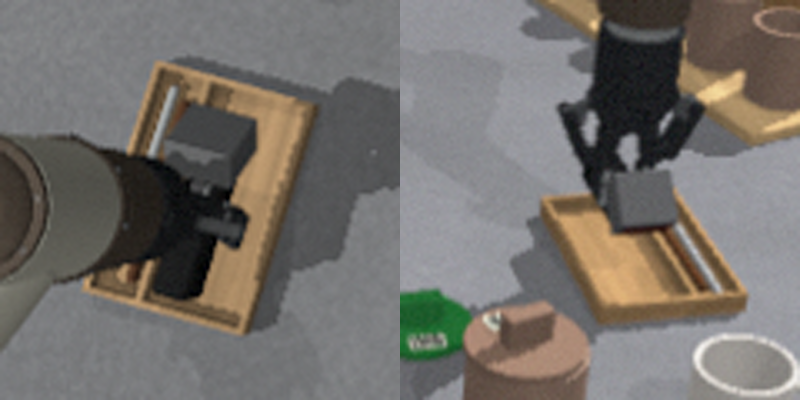

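Crop: the scanner hangs in line with the wide compartment, shifted only by parallax (head at (205,140)). Lowering.

Request:
step_arm --moves '[[[0, -0.02, 0.15], 0, 0], [[0, 0, 0.2], 0, 0], [[0, 0, 0.2], 0, 0], [[0, 0, 0.12], 0, 0], [[0, 0, 0.05], 0, 0], [[0, 0, 0.03], 0, 0], [[0, 0, 0], 0, 0]]'

```text
time_s: 43.0
tool_pos: [462.4, 368.0, 35.5]
tcp_rot: [0.991, -0.136, 0.0, -0.0]
contact_force: [0.1, -0.2, -2.2]
grip_width: 28.9
grasp_force: 59.8
```

Request:
step_arm --moves '[[[0, 0, 0.02], 0, 0], [[0, 0, 0], 0, 0]]'

```text
time_s: 43.25
tool_pos: [462.3, 367.8, 34.3]
tcp_rot: [0.991, -0.136, 0.0, -0.0]
contact_force: [-0.3, -0.4, -2.5]
grip_width: 29.1
grasp_force: 59.8
```

Request:
step_arm --moves '[[[0, 0, 0.02], 0, 0], [[0, 0, 0], 0, 0]]'

```text
time_s: 43.5
tool_pos: [462.4, 367.9, 33.0]
tcp_rot: [0.991, -0.136, 0.0, -0.0]
contact_force: [0.2, 0.2, -1.7]
grip_width: 28.8
grasp_force: 60.0
```

Request:
step_arm --moves '[[[0, 0, 0.01], 0, 0], [[0, 0, 0], 0, 0]]'

```text
time_s: 43.75
tool_pos: [462.4, 368.0, 33.0]
tcp_rot: [0.991, -0.136, 0.0, -0.0]
contact_force: [-1.5, -0.6, 4.2]
grip_width: 28.9
grasp_force: 60.6
```

Contact with the tray floor. Releasing and rising.

Request:
step_arm --moves '[[[0, 0, 0], 0, 0.4], [[0, 0, 0], 0, 0.46], [[0, 0, 0], 0, 0.46], [[0, 0, 0], 0, 0.46], [[0, 0, -0.2], 0, 0.46], [[0, 0, -0.4], 0, 0.46], [[0, 0, -0.6], 0, 0.46], [[0, 0, -0.8], 0, 0.46], [[0, 0, -0.8], 0, 0.46], [[0, 0, -0.5], 0, 0.46], [[0, 0, -0.2], 0, 0.46]]'

```text
time_s: 45.12
tool_pos: [462.8, 368.3, 245.4]
tcp_rot: [0.991, -0.136, 0.001, -0.002]
contact_force: [0.0, -0.5, -0.9]
grip_width: 39.5
grasp_force: 0.0
```

Request:
step_arm --moves '[[[-0.3, 0, 0], 0, 0.46], [[-0.5, 0.4, 0], 0, 0.46], [[-0.5, 0.6, 0], 0, 0.46], [[-0.3, 0.7, 0], 0, 0.46], [[0, 0.7, 0], 0, 0.46], [[0, 0.7, 0], 0, 0.46], [[0, 0.6, 0], 0, 0.46], [[0, 0.3, 0], 0, 0.46], [[0, 0, 0], 0, 0.46]]'

```text
time_s: 46.25
tool_pos: [304.6, 162.0, 241.9]
tcp_rot: [0.991, -0.136, -0.0, 0.0]
contact_force: [0.5, -0.4, 0.6]
grip_width: 39.2
grasp_force: 0.0
```

```bash
python3 -c "
from h import *
s=snap('scene'); im=snap('top'); print(arm.sense()['time_s'])
o=np.zeros((600,800,3),np.uint8)
o[:280,:]=cv2.resize(im[110:320,140:500],None,fx=1.33,fy=1.33)[:280].repeat(1,0)[:, :800] if 0 else np.pad(cv2.resize(im[110:320,140:500],(480,280),interpolation=cv2.INTER_CUBIC),((0,0),(0,320),(0,0)))
o[280:600]=cv2.resize(s[110:290,150:600],(800,320),interpolation=cv2.INTER_CUBIC)
o[:280,490:770]=cv2.resize(im[190:290,135:235],(280,280),interpolation=cv2.INTER_CUBIC)
cv2.imwrite('pics/c12.png',o[...,::-1])
for n,c,z in(('lid_large',(646,-25),98),('lid_medium',(646,151),88)): print(n,[np.round(x,1).tolist() for x in lids(im,{n:c},z)[n]])
"
```

```text
46.35
lid_large [[632.2, -25.5], 120.1, 1.8, [612.3, -56.0], -123.0, 36.5, 80]
lid_medium [[642.0, 147.7], 101.3, 1.9, [614.6, 150.0], 175.3, 27.5, 76]
```

View pics/c12.png

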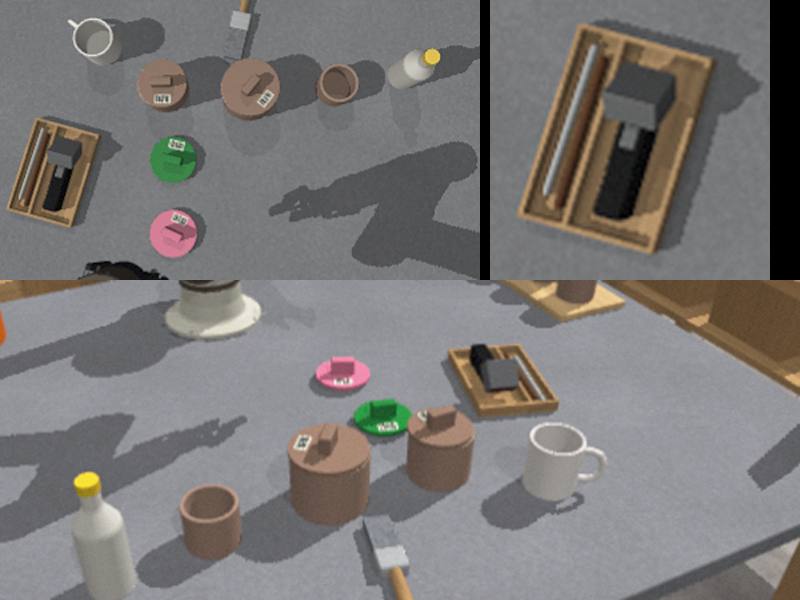

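The large canister with its lid shifted about 10 mm between 34.7 s and 39.4 s. That is after its reading, and nowhere near the arm, so it was the announced knock. One enlarged look to see that its lid is still seated.

```bash
python3 -c "
from h import *
s=snap('scene'); im=snap('top')
o=np.zeros((420,800,3),np.uint8)
o[:,:400]=cv2.resize(im[140:203,297:357],(400,420),interpolation=cv2.INTER_CUBIC); o[:,400:]=cv2.resize(s[187:250,307:367],(400,420),interpolation=cv2.INTER_CUBIC)
cv2.imwrite('pics/c13.png',o[...,::-1])
t=np.linspace(0,6.28,100)
# jar+lid seated model outline vs seen, scene
for c in((634.5,-25),(636,-25),(638,-25)):
  q=proj('scene',np.c_[c[0]+58*np.cos(t),c[1]+58*np.sin(t),0*t+98]); b=proj('scene',np.c_[c[0]+58*np.cos(t),c[1]+58*np.sin(t),0*t]); print(c,q.min(0).round(1),q.max(0).round(1),b.max(0).round(1))
m=cv2.morphologyEx(brown(s).astype(np.uint8),cv2.MORPH_OPEN,np.ones((3,3)))
for b in blob(m,500):
  r=cv2.boundingRect(b)
  if 300<r[0]<330 and r[1]>150: print(r)
"
```

```text
(634.5, -25) [311.5 189.7] [358.  217.6] [357.  247.9]
(636, -25) [311.7 190. ] [358.3 217.9] [357.3 248.3]
(638, -25) [312.  190.4] [358.6 218.4] [357.6 248.8]
(312, 191, 46, 56)
```

View pics/c13.png

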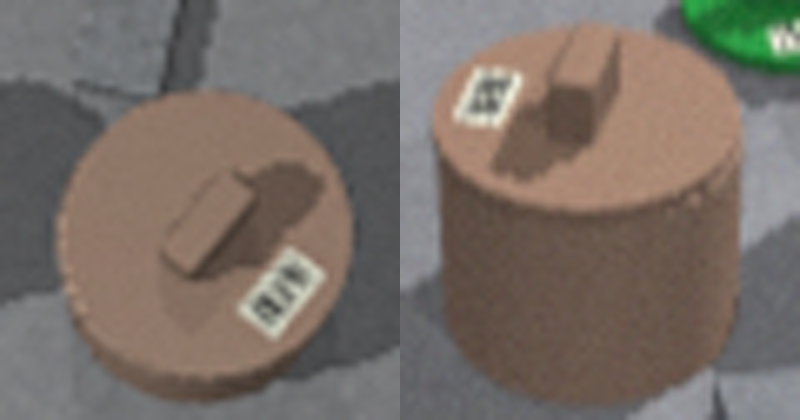

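Crop: the lid is flush and level on the large canister (disc at (590,110), no gap). The outline matches a seated lid, so it moved along with the canister. Handing in.

```bash
python3 -c "
from h import *
print(arm.sign_off())"
```

```text
the job is handed in; nothing more can be done
None
```

I handed the job in: the large and medium lids (no small lid was on the bench) sit seated and level, and the scanner was held 3 s on the large label and then over 2 s on the medium one (the arm gives no read signal to confirm either). The scanner now lies flat in the wide compartment, and a knock moved the large canister and its lid about 10 mm after its label was scanned, with the lid still seated.

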